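# Turn the specimen holder over and load it in the stage nest

## Task

The aluminium specimen holder lies on the bench with its specimen side down: turn it over and lower it gently into the pocket of the white stage nest, specimen side up, with its notched corner round the key block so that it sits flat and fully home, and let go. Leave the lamp, the flat case, the bottle and the computer mouse where they stand.

Things in the scene. Friction and masses are not known exactly. Their poses are not given: they have to be found in the camera images.
- holder: aluminium block 80 (x) x 58 (y) x 42 mm (z), 0.35 kg; a square notch 18 x 18 mm is cut through its whole thickness at the (+x, +y) corner. Origin: centre of the 80 x 58 specimen face (round dark specimen with copper disc). z points out of the other face, the back (one straight black slot). At the start z is up; loaded, z must point down. Stands stably on either end.
- holder_notch (a point): centre of the square notch of the holder, on the specimen face plane: at (31, 20, 0) mm in the holder's frame
- nest: fixed white foot plate 150 (x) x 110 (y) x 12 mm; on it, centred, a steel frame (walls 8 mm thick, tops 20 mm above bench) makes a pocket 84 (x) x 62 mm (y), 8 mm deep. A 16 x 16 mm key block, as high as the walls, fills its (+x, -y) corner: the holder goes in specimen side up, holder x along nest x. Origin: underside centre, z up. Loaded, the specimen face is 54 mm above the bench.
- nest_key (a point): key point of the pocket, on the pocket floor (12 mm above the bench), at (31, -20, 12) mm in the nest's frame: the holder's notch centre comes straight above it
- lamp: small spot lamp (bystander): steel base 72 mm across, 16 mm high, stem 12 mm, white head 38 mm across, 148 mm high in all; stands beyond one of the nest's two short ends. Origin underside centre, z up
- case: flat grey slide case (bystander) 58 x 70 x 22 mm, lies beyond the other short end of the nest. Origin underside centre, z up
- bottle: white bottle (bystander) 52 mm across, 105 mm high, standing beside a long side of the holder. Origin underside centre, z up
- mouse: grey computer mouse (bystander) 62 x 100 mm (x, y), 33 mm high, beside the other long side of the holder. Origin underside centre, z up
Mind the look-alikes: they are no part of the job. There is more than one size of the nest; the job needs the middle-sized. Leave any turquoise look-alike of the holder alone.

How it is judged:
At the end, for the whole second after the job is handed in: The holder rests in the nest's pocket specimen side up (holder z down within 0.05 rad), its specimen face 54 mm above the nest's underside within 2.5 mm, its centre within 4.5 mm of the nest's centre and its notch within 6 mm of the key point in plan, at rest and released (horizontal distance between holder and nest below 0.0045 m and horizontal distance between holder_notch and nest_key below 0.006 m and z of holder in the frame of nest between 0.0515 and 0.0565 m and angle between holder's own z axis and vertical above 3.09159 rad and linear speed of holder below 0.01 m/s); the robot touches nothing.
It fails at once if the lamp is knocked or moved (distance of lamp from where it was at the start of the episode above 0.025 m or angle between lamp's own z axis and vertical above 0.35 rad).
It fails at once if the flat case is knocked or moved (distance of case from where it was at the start of the episode above 0.025 m or angle between case's own z axis and vertical above 0.35 rad).
It fails at once if the bottle is knocked or moved (distance of bottle from where it was at the start of the episode above 0.025 m or angle between bottle's own z axis and vertical above 0.35 rad).
It fails at once if the computer mouse is knocked or moved (distance of mouse from where it was at the start of the episode above 0.025 m or angle between mouse's own z axis and vertical above 0.35 rad).
It fails at once if the holder is dropped or thrown into the nest (it moves faster than 0.4 m/s within 30 mm above its seat) (horizontal distance between holder and nest below 0.02 m and z of holder in the frame of nest below 0.084 m and linear speed of holder above 0.4 m/s).
It also fails if it takes over 61 s, if anything falls off the work surface, if the arm or the gripper's body presses on something with over 40 N, if the wrist force passes 120 N, or if a joint passes its speed limit or range.

## Robot

A 6-joint arm with a two-finger parallel gripper is mounted at the origin on the work surface. World frame = base frame: x ahead of the robot, y to its left, z up, the work surface at z = 0. Lengths are in m, angles in rad, forces in N, time in s.
With the tool pointing down it reaches from about 0.275 to 0.875 m from the base axis. Payload 12.5 kg.
Tool frame: the origin (TCP) lies at the very end of the fingers, on their centre line; the grasp point (between the pads) lies 19 mm behind it; z points along the fingers, y is the line along which they close (so a half turn about z gives the same grasp; the last joint's range is limited). The gripper opens to 85 mm and grips with 20 to 120 N. Pads are 22 mm wide; open, the fingers measure 114 mm over their backs; the gripper's body (76 mm by 85 mm) begins 54 mm behind the grasp point. The pads swing forward as they close: fully open they stand 13 mm farther back than shut.
Start: joints at [1.13, 0.351, 1.652, -0, 1.139, -0.085], TCP at [0.192, 0.516, 0.231] pointing down, gripper open.
Joint ranges: [-2.75, 2.75], [-0.79, 2.1], [0.01, 2.65], [-1.57, 4.71], [0.07, 3.14], [-2.87, 2.87]. Speed limits (rad/s): [2.22, 2.22, 2.79, 3.14, 3.14, 3.14].

## Interface

Orientations are given as a 3x3 rotation matrix whose columns are the frame's x, y, z axes.
In Python, from bench import manip gives the robot as it stands. Calls block until the motion is done:
- manip.move_ptp(position, orientation): joint-space move of the TCP to a pose.
- manip.move_l(position, attitude=None, max_speed=0.15): straight line of the TCP; attitude=None keeps the orientation; max_speed is the mean speed in m/s.
- manip.move_j(angles): joint-space move.
- manip.set_gripper(opening, effort=None): opening from 0.0 (shut) to 1.0 (fully open); effort is the grip in N (None keeps the last); returns when the fingers have stopped.
- manip.dwell(seconds).
- manip.inverse_kinematics(position, orientation): joint angles nearest the present ones, or None.
- manip.grab_frame(name): name is "scene" or "top"; returns (picture, depth): 400x640x3 uint8, red, green, blue; 400x640 float32, m along the optical axis (not along the pixel's ray), 0 where there is no reading.
- manip.get_calibration(name): a dict with "camera_matrix" (3x3 intrinsics, pixels), "R" (3x3) and "t" (3): a world point X has camera coordinates R X + t. Camera axes: x right, y down, z forward; pixel columns grow to the right and rows downward; lengths in m; the calibration is good to about 2 mm. A picture is of the moment at which its call begins. get_calibration takes no time and is no camera call.
A pose or a line that the arm cannot do raises manip.Unreachable and nothing moves.
- manip.sign_off(): hands the job in; it is judged then, once.
Trained networks look in the newest picture that a camera, given by its name, has taken for a name from the list of things; names that differ only in an ending like _2 or _b are one class to them, and where a whole thing is asked for, a point or a joint stands for the part that bears it (a point fixed in the world has none). Each returns a list of dicts, best first, with "confidence" (0 to 1); they miss things now and then, are a little off and sometimes report something else, mostly with a low value. They report only what shows in the picture. A call takes as long as a camera call. They do not tell look-alikes from the thing itself.
- manip.look_for(camera, name): "at" ([x, y, z] in m, in world coordinates, good to about 4 mm: the middle of the surface that is visible of it).
Readings, each from a call of its own:
- manip.current_time(): time.
- manip.current_qpos(): joint angles.
- manip.current_joint_vel(): joint speeds.
- manip.current_joint_torque(): joint torques, N m.
- manip.current_ee_pos(): TCP position.
- manip.current_tcp_rot(): TCP orientation.
- manip.current_force(): force on the tool from outside, world axes, zero at the start.
- manip.current_ft_torque(): the same for the moment, N m.
- manip.current_grip_width(): opening from 0.0 (shut) to 1.0 (fully open).
- manip.current_grip_force(): force on a finger pad.
Only numpy, scipy, OpenCV 4.12 (cv2) and the standard library are available. Lean on these libraries where they do the work, as an engineer would, in place of code of your own. Each camera call takes 0.05 s, during which the arm holds its last target. There are 200 camera calls.

## Working session

There is one attempt and no reset: what is moved stays moved. The work goes in short steps, each a Python script; the robot and the scene stay as the last script left them, time stands still between calls to the robot, and variables do not carry over. Pictures are saved under pics/ and viewed, at most 10 in all, crops included, and the job is handed in when it is done.

```bash
mkdir -p pics; ls
python3 - <<'E'
from bench import manip
import cv2,numpy as np
for n in ("scene","top"):
    p,d=manip.grab_frame(n); cv2.imwrite(f"pics/{n}0.png",p[:,:,::-1]); np.savez(f"{n}0.npz",p=p,d=d)
    c=manip.get_calibration(n); print(n,np.round(c["camera_matrix"],1).tolist(),np.round(c["R"],3).tolist(),np.round(c["t"],3))
    for k in ("holder","nest","lamp","case","bottle","mouse","nest_key","holder_notch"):
        print(k,[(np.round(r["at"],3).tolist(),round(r["confidence"],2)) for r in manip.look_for(n,k)])
print(manip.current_time(), manip.current_tcp_rot().round(3).tolist())
E
```

```text
pics
scene [[454.2, 0.0, 315.3], [0.0, 454.2, 198.0], [0.0, 0.0, 1.0]] [[-0.87, 0.492, -0.005], [0.28, 0.487, -0.828], [-0.405, -0.722, -0.561]] [ 0.447 -0.122  1.273]
holder [([0.521, -0.072, 0.032], 0.94), ([0.499, -0.201, 0.041], 0.86), ([0.581, -0.379, 0.037], 0.73)]
nest [([0.471, 0.251, 0.011], 0.94), ([0.709, 0.134, 0.015], 0.65), ([0.312, 0.3, 0.011], 0.56)]
lamp [([0.47, 0.097, 0.025], 0.88)]
case [([0.481, 0.394, 0.025], 0.7)]
bottle [([0.639, -0.227, 0.052], 0.86)]
mouse [([0.374, -0.174, 0.018], 0.96)]
nest_key [([0.718, 0.135, 0.016], 0.98), ([0.315, 0.298, 0.009], 0.87), ([0.48, 0.251, 0.008], 0.76)]
holder_notch [([0.572, -0.379, 0.04], 0.95), ([0.496, -0.2, 0.035], 0.6), ([0.527, -0.075, 0.034], 0.59), ([0.468, 0.098, 0.023], 0.2)]
top [[416.3, 0.0, 316.6], [0.0, 416.3, 191.6], [0.0, 0.0, 1.0]] [[-0.004, -1.0, -0.002], [-0.99, 0.004, -0.142], [0.142, 0.002, -0.99]] [-0.01   0.509  1.033]
holder [([0.485, -0.228, 0.045], 0.87), ([0.512, -0.092, 0.041], 0.79), ([0.579, -0.385, 0.042], 0.73)]
nest [([0.701, 0.108, 0.017], 0.96)]
lamp [([0.457, 0.083, 0.02], 0.93), ([0.469, 0.236, 0.011], 0.3)]
case [([0.471, 0.386, 0.02], 0.6)]
bottle [([0.623, -0.239, 0.072], 0.89)]
mouse [([0.358, -0.202, 0.03], 0.85)]
nest_key [([0.467, 0.238, 0.01], 0.8), ([0.308, 0.287, 0.008], 0.74), ([0.698, 0.111, 0.022], 0.56), ([0.488, -0.232, 0.042], 0.23)]
holder_notch [([0.484, -0.23, 0.04], 0.87), ([0.576, -0.384, 0.042], 0.63)]
0.9 [[-0.937, 0.348, -0.0], [0.348, 0.937, -0.0], [0.0, -0.0, -1.0]]
```

View pics/scene0.png

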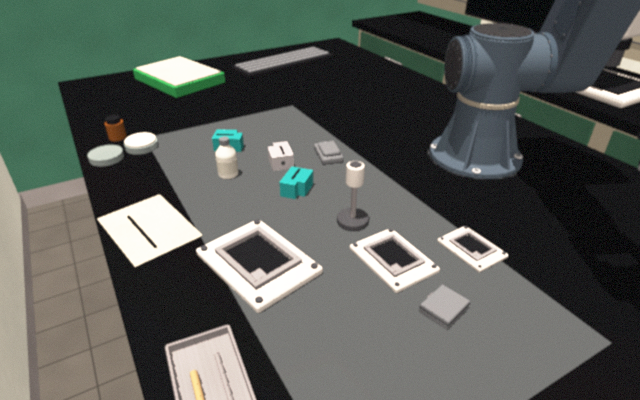

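View pics/top0.png

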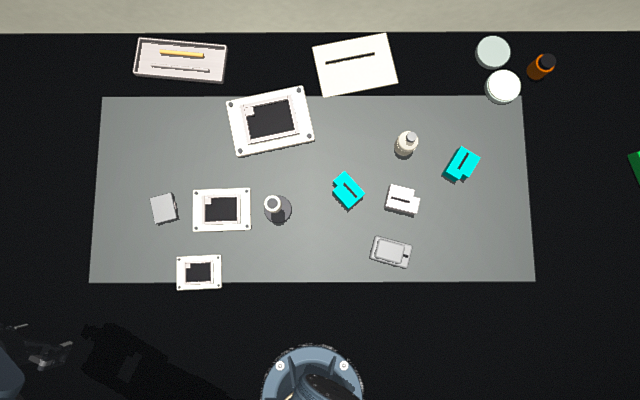

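The scene picture shows three nests (the middle-sized one at about (395,258), between lamp and case), and the real silver holder at (281,155) between bottle and mouse. In the top picture the nest is at (221,209) and the holder at (402,200). The turquoise pieces are decoys. I'll zoom in and measure.

```bash
cat > h.py <<'E'
from bench import manip
import cv2,numpy as np
def cal(n):
    c=manip.get_calibration(n); return np.array(c["camera_matrix"]),np.array(c["R"]),np.array(c["t"])
def onplane(n,uv,z):
    K,R,t=cal(n); uv=np.atleast_2d(uv).astype(float)
    r=(np.linalg.inv(K)@np.c_[uv,np.ones(len(uv))].T).T@R; o=-R.T@t
    return o+r*((z-o[2])/r[:,2])[:,None]
def proj(n,X):
    K,R,t=cal(n); c=(np.atleast_2d(X)@R.T+t)@K.T; return c[:,:2]/c[:,2:]
def cloud(n,d):
    K,R,t=cal(n); v,u=np.mgrid[:400,:640]
    p=np.stack([(u-K[0,2])/K[0,0]*d,(v-K[1,2])/K[1,1]*d,d],-1); return (p-t)@R
E
python3 - <<'E'
from h import *
D={n:np.load(n+"0.npz") for n in("scene","top")}
P={n:D[n]["p"] for n in D}
cr=lambda n,x,y,w,h:cv2.resize(P[n][y:y+h,x:x+w],(400,300),interpolation=cv2.INTER_CUBIC)
im=np.vstack([np.hstack([cr("top",181,179,80,60),cr("top",365,172,80,60)]),np.hstack([cr("scene",345,222,100,75),cr("scene",242,120,80,60)])])
cv2.imwrite("pics/crop1.png",im[:,:,::-1])
for n in D:
    W=cloud(n,D[n]["d"]); ok=D[n]["d"]>0
    for nm,c,r,zr in (("holder",(.487,-.217),.07,(.03,.06)),("plate",(.467,.24),.1,(.006,.03)),("bench",(.467,.0),.05,(-.03,.03))):
        m=ok&(np.hypot(W[...,0]-c[0],W[...,1]-c[1])<r)&(W[...,2]>zr[0])&(W[...,2]<zr[1])
        q=W[m]; rc=cv2.minAreaRect((q[:,:2]*1000).astype(np.float32)); print(n,nm,m.sum(),"zmed",np.round(np.percentile(q[:,2],[10,50,90]),4),np.round(rc[0],1),np.round(rc[1],1),round(rc[2],1))
E
```

```text
scene holder 364 zmed [0.0341 0.0392 0.0407] [ 492.6 -231.7] [85.1 58.3] 75.5
scene plate 2829 zmed [0.0087 0.0105 0.0177] [469.4 236.8] [111.3 152.7] 2.0
scene bench 723 zmed [-0.0034 -0.0019 -0.0003] [467.7  -2.9] [97.9 91.6] 11.7
top holder 692 zmed [0.0395 0.0424 0.045 ] [ 490.  -233.2] [79.9 58.6] 75.8
top plate 2415 zmed [0.0103 0.0133 0.0203] [475.2 235.8] [179.3 170.7] 85.6
top bench 1121 zmed [-0.0017  0.0011  0.0036] [ 4.67e+02 -1.00e-01] [95.3 98.7] 89.4
```

View pics/crop1.png

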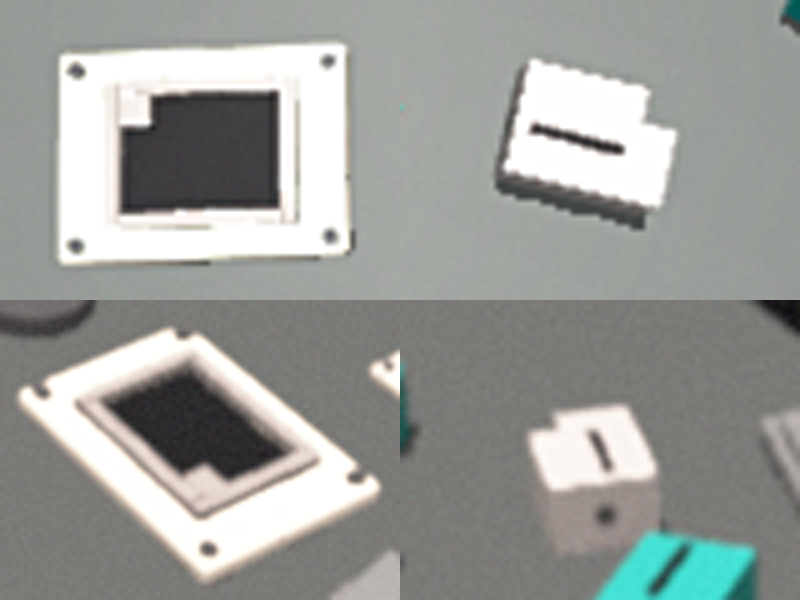

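Top crop: the nest key is at its upper left, so nest x ≈ +world y. The holder's notch is at its upper right, so holder x ≈ −104°. The plan is to grip across the 58 mm, tip the holder onto its −x end, regrasp from the specimen side and place it. First I'll refine the measurement and search for IK-feasible poses.

```bash
cat >> h.py <<'E'
def holderR(x,z): x=np.array(x,float);z=np.array(z,float); return np.c_[x,np.cross(z,x),z]
def tool(Hp,HR,kind,a,xg,depth,sg,back=0):
    """TCP pose for grasping holder pose; kind 1 from back, 2 from specimen side. depth: grasp point below entered face"""
    if kind==1: p=np.array([xg,0,.042-depth]); d=np.array([-np.sin(a),0,-np.cos(a)])
    else: p=np.array([xg,0,depth]); d=np.array([-np.sin(a),0,np.cos(a)])
    y=np.array([0,sg,0.]); R=np.c_[np.cross(y,d),y,d]
    return Hp+HR@(p+d*(.019-back)), HR@R
E
python3 - <<'E'
from h import *
import itertools
for n in("scene","top"):
    p=np.load(n+"0.npz")["p"]
    for nm,C,r,z in(("plate",(.469,.237,.012),.105,.012),("holder",(.491,-.232,.042),.06,.042)):
        u=proj(n,C)[0]; g=p.min(2).copy()
        th=175 if n=="scene" else 215
        m=(g>th).astype(np.uint8); lab=cv2.connectedComponents(m)[1]
        yy,xx=np.nonzero(m); X=onplane(n,np.c_[xx,yy],z); k=np.hypot(X[:,0]-C[0],X[:,1]-C[1])<r
        l=np.bincount(lab[yy[k],xx[k]]).argmax(); k=lab[yy,xx]==l
        rc=cv2.minAreaRect((X[k,:2]*1000).astype(np.float32)); print(n,nm,np.round(rc[0],1),np.round(rc[1],1),round(rc[2],1))
up=np.array([0,0,1.])
an=np.radians(-104.2);H0=holderR([np.cos(an),np.sin(an),0],up);h0=np.array([.491,-.232,0])
an=np.radians(91.7);F=holderR([np.cos(an),np.sin(an),0],-up);f=np.array([.470,.237,.054])
ik=lambda T:manip.inverse_kinematics(*T)
q0=manip.current_qpos()
for a in(10,20,30):
  for sg in(1,-1):
    A=np.radians(a);print(a,sg,[None if q is None else np.round(q,2).tolist() for q in(ik(tool(h0,H0,1,A,.008,.014,sg)),ik(tool(f,F,2,A,.008,.01,sg)))])
A=np.radians(20)
for sp in((.6,.38),(.55,.45),(.45,.5),(.38,-.38),(.3,-.38),(.6,-.02)):
  for ps in range(0,360,20):
    s=np.radians(ps); zh=np.array([np.cos(s),np.sin(s),0]); S=holderR(up,zh); sp3=np.array([*sp,.04])-zh*.021
    r1=[ik(tool(sp3,S,1,A,.008,.014,g)) for g in(1,-1)]; r2=[ik(tool(sp3,S,2,A,.008,.01,g)) for g in(1,-1)]
    if any(x is not None for x in r1) and any(x is not None for x in r2):
        print(sp,ps,[None if q is None else np.round(q,1).tolist() for q in r1+r2])
E
```

```text
scene plate [471.5 239. ] [113.5 153.8] 1.9
scene holder [ 493.3 -231.8] [84.6 60.3] 75.9
top plate [467.3 236.6] [109.2 148.4] 2.0
top holder [ 490.4 -233.6] [79.7 57.7] 76.0
10 1 [[-0.62, 0.69, 1.77, 0.24, 0.76, -0.55], [0.47, 0.65, 1.79, -0.22, 0.79, 0.6]]
10 -1 [[-0.62, 0.69, 1.77, 0.24, 0.76, 2.6], [0.47, 0.65, 1.79, -0.22, 0.79, -2.54]]
20 1 [[-0.68, 0.72, 1.74, 0.41, 0.88, -0.73], [0.53, 0.7, 1.73, -0.38, 0.93, 0.77]]
20 -1 [[-0.68, 0.72, 1.74, 0.41, 0.88, 2.41], [0.53, 0.7, 1.73, -0.38, 0.93, -2.37]]
30 1 [[-0.74, 0.77, 1.7, 0.54, 1.01, -0.87], [0.59, 0.76, 1.67, -0.5, 1.07, 0.88]]
30 -1 [[-0.74, 0.77, 1.7, 0.54, 1.01, 2.27], [0.59, 0.76, 1.67, -0.5, 1.07, -2.26]]
(0.6, 0.38) 80 [[0.7, 1.5, 0.4, -0.8, 2.2, 0.7], [0.7, 1.5, 0.4, -0.8, 2.2, -2.4], [0.2, 1.0, 1.7, 1.7, 1.1, -1.0], [0.2, 1.0, 1.7, 1.7, 1.1, 2.1]]
(0.6, 0.38) 100 [[0.8, 1.3, 0.8, -0.9, 1.9, 0.7], [0.8, 1.3, 0.8, -0.9, 1.9, -2.4], [0.1, 1.0, 1.4, 1.3, 1.3, -0.9], [0.1, 1.0, 1.4, 1.3, 1.3, 2.3]]
(0.6, 0.38) 120 [[0.8, 1.2, 1.1, -1.1, 1.6, 0.8], [0.8, 1.2, 1.1, -1.1, 1.6, -2.4], [0.2, 1.1, 1.2, 1.1, 1.6, -0.8], [0.2,
[... 13066 characters left out ...]
0.5, 1.0, 1.6, 1.1, 1.4, -1.0], [0.3, 1.1, 1.4, -1.0, 1.6, -2.2], [0.3, 1.1, 1.4, -1.0, 1.6, 0.9]]
(0.6, -0.02) 280 [[-0.4, 1.1, 1.3, 0.9, 1.7, 2.1], [-0.4, 1.1, 1.3, 0.9, 1.7, -1.0], [0.3, 1.0, 1.6, -1.3, 1.3, -2.1], [0.3, 1.0, 1.6, -1.3, 1.3, 1.0]]
(0.6, -0.02) 300 [[-0.4, 1.2, 1.1, 0.7, 1.9, 2.1], [-0.4, 1.2, 1.1, 0.7, 1.9, -1.0], [0.3, 0.9, 1.8, 4.6, 1.2, -2.0], [0.3, 0.9, 1.8, 4.6, 1.2, 1.2]]
(0.6, -0.02) 320 [[-0.3, 1.2, 0.9, 0.5, 2.1, 2.0], [-0.3, 1.2, 0.9, 0.5, 2.1, -1.2], [0.2, 0.9, 2.0, 4.1, 1.1, -1.8], [0.2, 0.9, 2.0, 4.1, 1.1, 1.4]]
(0.6, -0.02) 340 [[-0.2, 1.3, 0.8, 0.2, 2.3, 1.8], [-0.2, 1.3, 0.8, 0.2, 2.3, -1.4], [0.0, 0.9, 2.2, 3.5, 1.1, -1.6], [0.0, 0.9, 2.2, 3.5, 1.1, 1.5]]
```

```bash
cat >> h.py <<'E'
up=np.array([0,0,1.]); A=np.radians(20)
ang=lambda d:np.array([np.cos(np.radians(d)),np.sin(np.radians(d)),0])
H0=holderR(ang(-104.1),up);h0=np.array([.4918,-.2327,0])
F=holderR(ang(91.9),-up);f=np.array([.4694,.2378,.054])
S=holderR(up,ang(91.9)); s=np.array([.57,.48,.040])-ang(91.9)*.021
def st(m): print(m,"t",round(manip.current_time(),2),"p",np.round(manip.current_ee_pos(),4),"F",np.round(manip.current_force(),1),"w",round(manip.current_grip_width(),3),"gf",round(manip.current_grip_force(),1),"q",np.round(manip.current_qpos(),2))
E
python3 - <<'E'
from h import *
W=cloud("top",np.load("top0.npz")["d"]); m=(np.hypot(W[...,0]-s[0],W[...,1]-s[1])<.06); print("bench at S",np.percentile(W[m][:,2],[2,50,98]).round(4))
T=lambda *a,**k:tool(*a,**k)
for n,t in (("S1",tool(s,S,1,A,.008,.014,1)),("S1up",tool(s+up*.15,S,1,A,.008,.014,1)),("S2",tool(s,S,2,A,.008,.01,1)),("S2b",tool(s,S,2,A,.008,.01,1,.1)),("Fup",tool(f+up*.1,F,2,A,.008,.01,1))):
    q=manip.inverse_kinematics(*t); print(n,None if q is None else np.round(q,2))
manip.set_gripper(1.0,60)
p,R=tool(h0,H0,1,A,.008,.014,1,.12)
manip.move_ptp(p+up*.12,R); st("high")
manip.move_l(p,max_speed=.25)
manip.move_l(tool(h0,H0,1,A,.008,.014,1)[0],max_speed=.15); st("at")
manip.set_gripper(0.0,60); st("grip")
p=manip.current_ee_pos(); manip.move_l(p+up*.25,max_speed=.25); st("lift")
E
```

```text
bench at S [-0.003   0.0012  0.0052]
S1 [ 0.86  1.59  0.16 -0.95  2.23  0.56]
S1up [ 0.86  1.37  0.28 -1.02  2.29  0.44]
S2 [ 0.32  1.01  1.54  1.6   1.13 -0.93]
S2b [ 0.17  0.92  1.63  1.48  1.21 -0.94]
Fup [ 0.53  0.54  1.7  -0.34  1.1   0.69]
high t 4.09 p [ 0.4817 -0.2734  0.2429] F [-0.8  0.4  0.5] w 0.993 gf 0.0 q [-0.75  0.42  1.56  0.31  1.34 -0.6 ]
at t 5.67 p [ 0.492  -0.2348  0.0111] F [-0.3  0.2  0.5] w 0.999 gf 0.0 q [-0.68  0.72  1.73  0.41  0.88 -0.73]
grip t 6.05 p [ 0.4917 -0.2347  0.0111] F [-2.8 -0.6  6.5] w 0.67 gf 65.2 q [-0.68  0.72  1.73  0.41  0.88 -0.73]
lift t 7.2 p [ 0.4911 -0.2343  0.2596] F [ 0.3  0.1 -4.5] w 0.668 gf 64.7 q [-0.68  0.37  1.59  0.32  1.35 -0.54]
```

Run:
```python
from h import *
p,R=tool(s,S,1,A,.008,.014,1)
manip.move_ptp(p+up*.14,R); st("S1up")
manip.move_l(p+up*.004,max_speed=.12); st("near")
f0=manip.current_force()
for k in range(8):
    manip.move_l(p+up*(.003-.001*k),max_speed=.02)
    df=manip.current_force()-f0
    if df[2]>4: break
st(f"touch {k}")
for n in ("top","scene"):
    im,_=manip.grab_frame(n); cv2.imwrite(f"pics/S_{n}.png",im[:,:,::-1])
a=cv2.imread("pics/S_top.png");b=cv2.imread("pics/S_scene.png")
u=proj("top",s)[0].astype(int);v=proj("scene",s)[0].astype(int);print(u,v)
c=lambda i,u:cv2.resize(i[max(u[1]-60,0):max(u[1]-60,0)+120,max(u[0]-80,0):max(u[0]-80,0)+160],(400,300),interpolation=cv2.INTER_CUBIC)
cv2.imwrite("pics/crop2.png",np.hstack([c(a,u),c(b,v)]))
```

```text
S1up t 9.81 p [0.5715 0.4679 0.1821] F [ 1.2 -0.7 -4.3] w 0.668 gf 65.0 q [ 0.85  1.38  0.28 -1.01  2.28  0.46]
near t 11.09 p [0.5706 0.4694 0.0466] F [-0.3  0.4 -4.8] w 0.673 gf 65.0 q [ 0.86  1.58  0.17 -0.95  2.23  0.56]
touch 6 t 12.84 p [0.5703 0.4693 0.0397] F [-2.9 -1.4  5.4] w 0.669 gf 65.4 q [ 0.86  1.59  0.16 -0.95  2.24  0.55]
[133 168] [431 348]
```

View pics/crop2.png

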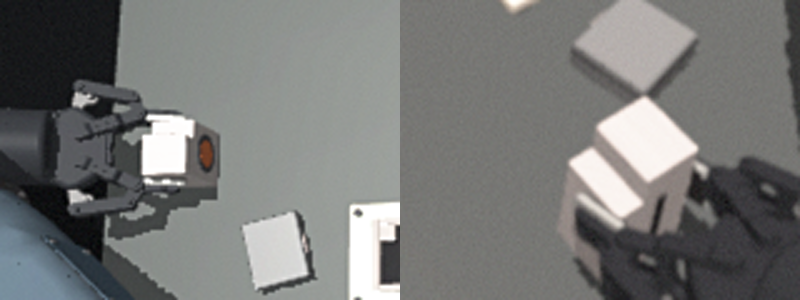

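The picture shows the holder standing upright on its full end. The notch step is on top and the specimen disc faces the nest side (left crop, about (205,150)). I'll release it and come round to the specimen side.

Run:
```python
from h import *
p=manip.current_ee_pos();R=manip.current_tcp_rot()
manip.move_l(p+up*.001,max_speed=.03)
manip.set_gripper(1.0,60); st("rel")
p,R=tool(s,S,1,A,.008,.014,1,.10)
manip.move_l(p,max_speed=.2)
q=p+up*.2
try: manip.move_l(q,max_speed=.3)
except manip.Unreachable: print("unr"); manip.move_l(p+up*.12,max_speed=.3)
st("up")
p2,R2=tool(s,S,2,A,.008,.01,1,.10)
manip.move_ptp(p2+up*.2,R2); st("S2high")
im,d=manip.grab_frame("top"); cv2.imwrite("pics/S2t.png",im[:,:,::-1]); np.savez("S2t.npz",p=im,d=d)
W=cloud("top",d); 
for zr in((.07,.1),(.055,.069)):
    m=(d>0)&(np.hypot(W[...,0]-.57,W[...,1]-.48)<.07)&(W[...,2]>zr[0])&(W[...,2]<zr[1])
    X=W[m]; 
    if len(X)>5: rc=cv2.minAreaRect((X[:,:2]*1000).astype(np.float32)); print(m.sum(),np.median(X[:,2]),np.round(rc[0],1),np.round(rc[1],1),round(rc[2],1), X.min(0).round(3),X.max(0).round(3))
u=proj("top",s)[0].astype(int)
cv2.imwrite("pics/crop3.png",cv2.resize(im[u[1]-60:u[1]+60,u[0]-80:u[0]+80,::-1],(640,480),interpolation=cv2.INTER_CUBIC))
```

```text
rel t 13.59 p [0.5704 0.4693 0.0408] F [-0.6 -0.4 -0.1] w 0.999 gf 0.0 q [ 0.86  1.59  0.16 -0.95  2.24  0.55]Traceback (most recent call last):
  File "<stdin>", line 6, in <module>
bench.Unreachable: the arm cannot follow that straight line within its joint ranges
```

Run:
```python
from h import *
p,R=tool(s,S,1,A,.008,.014,1)
for b in (.04,.05,.06,.07,.08,.1):
    r=[]
    for dz in (-.01,0,.03,.06,.12,.2):
        q=manip.inverse_kinematics(tool(s,S,1,A,.008,.014,1,b)[0]+up*dz,R); r.append(None if q is None else np.round(q[[0,1,2,4]],2).tolist())
    print(b,r)
    x=tool(s,S,1,A,.008,.014,1,0)[0]-S[:,2]*-b
    q=manip.inverse_kinematics(x,R);print("  horiz",None if q is None else np.round(q[[0,1,2,4]],2).tolist())
```

```text
0.04 [None, None, None, None, None, None]
  horiz None
0.05 [None, None, None, None, None, None]
  horiz None
0.06 [None, None, None, None, None, None]
  horiz None
0.07 [None, None, None, None, None, None]
  horiz None
0.08 [None, None, None, None, None, None]
  horiz None
0.1 [None, None, None, None, None, None]
  horiz None
```

Backing out runs past the arm's reach, but the fingers straddle the side faces, so lifting straight up is clear.

Run:
```python
from h import *
p=manip.current_ee_pos()
manip.move_l(p+up*.13,max_speed=.15); st("up")
manip.move_j(manip.current_qpos()+np.array([0,-.35,.1,0,.0,0])); st("up2")
p2,R2=tool(s,S,2,A,.008,.01,1,.10)
manip.move_ptp(p2+up*.2,R2); st("S2high")
im,d=manip.grab_frame("top"); np.savez("S2t.npz",p=im,d=d)
W=cloud("top",d); 
for zr in((.07,.1),(.055,.069)):
    m=(d>0)&(np.hypot(W[...,0]-.57,W[...,1]-.48)<.07)&(W[...,2]>zr[0])&(W[...,2]<zr[1])
    X=W[m]; 
    if len(X)>5: rc=cv2.minAreaRect((X[:,:2]*1000).astype(np.float32)); print(m.sum(),np.median(X[:,2]),np.round(rc[0],1),np.round(rc[1],1),round(rc[2],1), X.min(0).round(3),X.max(0).round(3))
u=proj("top",s)[0].astype(int)
cv2.imwrite("pics/crop3.png",cv2.resize(im[u[1]-60:u[1]+60,u[0]-80:u[0]+80,::-1],(640,480),interpolation=cv2.INTER_CUBIC))
```

```text
up t 14.61 p [0.5702 0.4691 0.1692] F [ 0.   0.8 -0.1] w 1.0 gf 0.0 q [ 0.86  1.39  0.28 -1.    2.28  0.47]
up2 t 15.53 p [0.5554 0.452  0.3925] F [ 0.6 -0.4 -1.1] w 0.999 gf 0.0 q [ 0.86  1.04  0.39 -1.    2.28  0.47]
S2high t 17.55 p [0.5728 0.3933 0.2754] F [ 0.6 -0.9  0.1] w 1.001 gf 0.0 q [ 0.17  0.59  1.62  1.36  1.26 -0.59]
207 0.08053004035026626 [560.4 479.7] [39.6 42. ] 1.6 [0.54  0.458 0.07 ] [0.58  0.501 0.085]
134 0.06228412698719807 [569.6 479.8] [58.7 41.8] 1.4 [0.54  0.459 0.055] [0.599 0.501 0.068]
```

View pics/crop3.png

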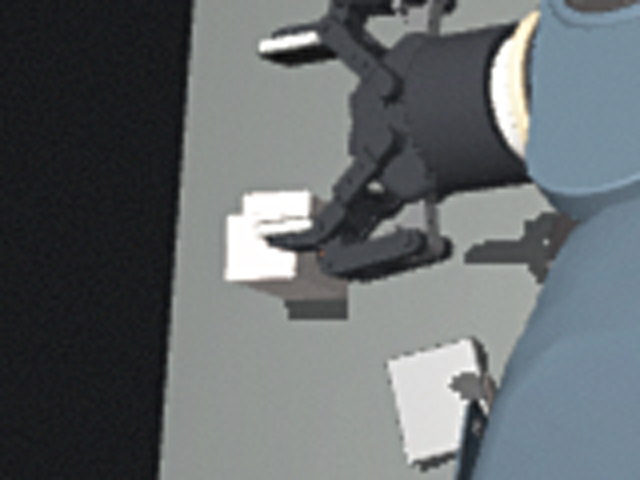

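The holder stands exactly as planned: centre (0.5696, 0.4798), yaw within 0.5°, specimen towards the nest. I'll come down over it and regrasp.

Run:
```python
from h import *
p,R=tool(s,S,2,A,.008,.01,1)
manip.move_l(p+up*.17,R,max_speed=.25); st("above")
manip.move_l(p,max_speed=.15); st("at")
manip.set_gripper(0.0,70); st("grip")
manip.move_l(manip.current_ee_pos()+up*.16,max_speed=.2); st("lift")
pf,Rf=tool(f+up*.06,F,2,A,.008,.01,1)
manip.move_ptp(pf+up*.08,Rf); st("Fhigh")
manip.move_l(tool(f+up*.02,F,2,A,.008,.01,1)[0],Rf,max_speed=.15); st("F+20")
for n in("top","scene"):
    im,d=manip.grab_frame(n); np.savez(f"F_{n}.npz",p=im,d=d)
    u=proj(n,f)[0].astype(int); c=cv2.resize(im[u[1]-45:u[1]+45,u[0]-60:u[0]+60,::-1],(400,300),interpolation=cv2.INTER_CUBIC)
    cc=c if n=="top" else np.hstack([cc,c])
    W=cloud(n,d); 
    m=(d>0)&(np.hypot(W[...,0]-f[0],W[...,1]-f[1])<.065)&(abs(W[...,2]-.074)<.006); X=W[m]
    if len(X)>5: rc=cv2.minAreaRect((X[:,:2]*1000).astype(np.float32)); print(n,m.sum(),np.median(X[:,2]),np.round(rc[0],1),np.round(rc[1],1),round(rc[2],1))
cv2.imwrite("pics/crop4.png",cc)
```

```text
above t 18.21 p [0.5699 0.4866 0.212 ] F [0.6 0.3 0.1] w 1.002 gf 0.0 q [ 0.32  0.72  1.57  1.48  1.13 -0.66]
at t 19.49 p [0.5702 0.487  0.0425] F [ 0.2 -0.1 -0.3] w 1.002 gf 0.0 q [ 0.32  1.01  1.54  1.6   1.13 -0.93]
grip t 19.86 p [0.57   0.4869 0.0424] F [-0.7 -1.8  5.4] w 0.667 gf 75.0 q [ 0.32  1.01  1.54  1.6   1.13 -0.93]
lift t 20.82 p [0.5695 0.4867 0.2006] F [ 0.2  0.  -4.5] w 0.667 gf 74.5 q [ 0.32  0.74  1.57  1.49  1.13 -0.67]
Fhigh t 22.42 p [0.469  0.2394 0.1656] F [-0.4  0.2 -4.6] w 0.664 gf 75.2 q [ 0.53  0.48  1.67 -0.33  1.18  0.66]
F+20 t 23.37 p [0.4699 0.2396 0.0469] F [-0.6 -0.6 -3.6] w 0.667 gf 75.2 q [ 0.53  0.66  1.73 -0.38  0.96  0.75]
top 656 0.07521026439917475 [470.4 233.5] [81.9 70.1] 1.9
scene 369 0.07235523245146712 [472.2 244. ] [71.1 83.5] 68.8
```

View pics/crop4.png

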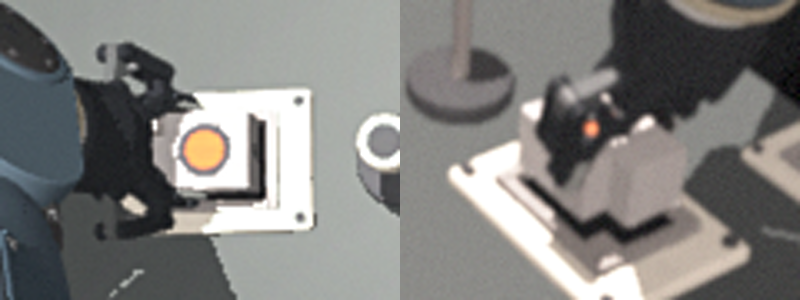

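Specimen side up, with the notch over the key corner (scene crop at about (610,260)) and the disc at (205,150) in the top crop. I'll compare disc and nest in the same camera to get the remaining offset.

Run:
```python
from h import *
print("cmd holder centre",f, "actual tcp err",np.round(manip.current_ee_pos()-tool(f+up*.02,F,2,A,.008,.01,1)[0],4))
im=np.load("F_top.npz")["p"].astype(int)
m=((im[...,0]-im[...,2]>60)&(im[...,0]>120)).astype(np.uint8)
u=proj("top",f+up*.02)[0]; n,l,stt,c=cv2.connectedComponentsWithStats(m)
for i in range(1,n):
    if np.hypot(*(c[i]-u))<25: print("disc",stt[i],c[i],onplane("top",c[i],.074).round(4))
# holder top face: silhouette edges vs expected; plate subpixel fit in both initial images by grey-level edge
from scipy.optimize import least_squares
from scipy.ndimage import map_coordinates
def fit(n,x0,corn,z,im,thr):
    g=cv2.GaussianBlur(im.min(2).astype(np.float32),(0,0),.7)
    def pts(x,w):
        ca,sa=np.cos(x[2]),np.sin(x[2]); L=[]
        for a,b in zip(corn,np.roll(corn,-1,0)):
            tt=np.linspace(.12,.88,25)[:,None]; nrm=np.array([(b-a)[1],-(b-a)[0]])/np.linalg.norm(b-a)
            L.append(a+(b-a)*tt+nrm*w)
        q=np.vstack(L)@np.array([[ca,sa],[-sa,ca]])+x[:2]; return proj(n,np.c_[q,np.full(len(q),z)])
    def r(x):
        o=[map_coordinates(g,pts(x,w).T[::-1],order=1) for w in(-.004,-.002,0,.002,.004)]
        return (np.mean(o,0)-thr)/50
    s=least_squares(r,x0,loss="soft_l1",diff_step=1e-3); return s.x.round(4),round(s.cost,1)
c=np.array([[.055,.075],[-.055,.075],[-.055,-.075],[.055,-.075]])
for n in("top","scene"):
    p=np.load(n+"0.npz")["p"]; print(n,"plate",fit(n,[.4694,.2378,.033],c[::-1],.012,p,{"top":190,"scene":150}[n]))
```

```text
cmd holder centre [0.4694 0.2378 0.054 ] actual tcp err [0.0005 0.0003 0.0009]
disc [212 200  12  12 118] [217.72033898 205.43220339] [[0.4701 0.2314 0.074 ]]
top plate (array([0.4677, 0.2375, 0.036 ]), np.float64(2.4))
scene plate (array([0.4723, 0.2402, 0.0433]), np.float64(45.0))
```

Run:
```python
from h import *
im=cv2.imread("pics/S_top.png")[...,::-1].astype(int)
m=((im[...,0]-im[...,2]>40)).astype(np.uint8); n,l,q,c=cv2.connectedComponentsWithStats(m)
K,R,t=cal("top");o=-R.T@t
for i in range(1,n):
    if np.hypot(*(c[i]-[133,168]))<60 and q[i][4]>20:
        r=R.T@np.linalg.inv(K)@np.r_[c[i],1]; k=((s-o)@S[:,2])/(r@S[:,2]); print("S disc",q[i],(o+r*k).round(4))
im=np.load("F_top.npz")["p"]; d=np.load("F_top.npz")["d"]; W=cloud("top",d)
u=proj("top",f+up*.02)[0].round().astype(int); print(u)
for v in (u[1]-3,u[1],u[1]+3):
    print(v,[(x,int(im[v,x].min()),int(im[v,x,0]),round(float(W[v,x,1]),3),round(float(W[v,x,2]),3)) for x in range(u[0]-20,u[0]+30,2)])
```

```text
S disc [133 164   5  11  38] [0.5709 0.459  0.0335]
[215 206]
203 [(195, 33, 33, 0.253, 0.191), (197, 31, 31, 0.252, 0.179), (199, 31, 31, 0.26, 0.137), (201, 30, 30, 0.258, 0.128), (203, 163, 171, 0.267, 0.076), (205, 162, 171, 0.263, 0.074), (207, 150, 160, 0.257, 0.077), (209, 187, 202, 0.252, 0.078), (211, 160, 161, 0.248, 0.076), (213, 128, 255, 0.242, 0.078), (215, 119, 255, 0.238, 0.075), (217, 119, 255, 0.233, 0.074), (219, 120, 255, 0.229, 0.073), (221, 119, 255, 0.223, 0.076), (223, 130, 255, 0.217, 0.079), (225, 158, 158, 0.213, 0.078), (227, 255, 255, 0.208, 0.076), (229, 255, 255, 0.204, 0.074), (231, 173, 189, 0.199, 0.075), (233, 98, 103, 0.199, 0.048), (235, 21, 21, 0.2, 0.018), (237, 255, 255, 0.194, 0.021), (239, 249, 255, 0.189, 0.019), (241, 255, 255, 0.186, 0.011), (243, 255, 255, 0.18, 0.012)]
206 [(195, 26, 26, 0.254, 0.188), (197, 33, 33, 0.259, 0.154), (199, 34, 34, 0.257, 0.147), (201, 22, 22, 0.258, 0.125), (203, 159, 168, 0.269, 0.071), (205, 159, 169, 0.263, 0.075), (207, 147, 157, 0.257, 0.076), (209, 255, 255, 0.252, 0.076), (211, 136, 142, 0.248, 0.075
[... 557 characters left out ...]
99, 37, 37, 0.257, 0.146), (201, 27, 27, 0.255, 0.135), (203, 160, 171, 0.267, 0.077), (205, 162, 172, 0.262, 0.075), (207, 150, 160, 0.257, 0.075), (209, 171, 182, 0.252, 0.076), (211, 180, 186, 0.248, 0.073), (213, 134, 225, 0.242, 0.076), (215, 121, 255, 0.238, 0.074), (217, 120, 255, 0.233, 0.075), (219, 121, 255, 0.227, 0.076), (221, 122, 255, 0.223, 0.074), (223, 137, 168, 0.217, 0.077), (225, 255, 255, 0.214, 0.072), (227, 255, 255, 0.208, 0.074), (229, 255, 255, 0.203, 0.077), (231, 169, 184, 0.198, 0.075), (233, 99, 104, 0.199, 0.047), (235, 15, 17, 0.2, 0.015), (237, 255, 255, 0.194, 0.022), (239, 251, 255, 0.189, 0.018), (241, 255, 255, 0.185, 0.014), (243, 255, 255, 0.18, 0.011)]
```

The disc turns out to be off-centre by design (7 mm, the same when upright). The −x edge at y=0.198 confirms the holder centre at (0.470, 0.238). The nest in the same camera is at (0.4678, 0.2373), so I'll shift and lower with force guarding.

Run:
```python
from h import *
f1=np.array([.4675,.2370,.054]); F1=holderR(ang(92.0),-up)
T=lambda dz,dx=0,dy=0:tool(f1+np.array([dx,dy,dz]),F1,2,A,.008,.01,1)
manip.move_l(*T(.011),max_speed=.05); manip.dwell(.2); st("+11")
f0=manip.current_force()
for dz in np.arange(.009,-.0035,-.001):
    manip.move_l(T(dz)[0],max_speed=.02)
    df=manip.current_force()-f0; z=manip.current_ee_pos()[2]-T(0)[0][2]
    print(round(dz*1000),round(z*1000,1),df.round(1))
    if df[2]>12 or np.hypot(*df[:2])>15: break
st("end")
```

```text
+11 t 24.0 p [0.4676 0.2386 0.0373] F [-0.3  0.6 -3.7] w 0.665 gf 75.3 q [ 0.53  0.68  1.73 -0.38  0.94  0.76]
9 8.9 [ 0.9 -0.7 -0.7]
8 7.9 [-0.1 -0.6 -0.4]
7 7.0 [ 1.  -0.3 -0.4]
6 5.9 [-0.1  0.3 -0.3]
5 4.9 [ 0.8 -0.1 -0.4]
4 3.9 [ 1.2 -0.4 -1.2]
3 2.9 [ 0.4 -0.5 -0.6]
2 1.9 [-0.  -0.3 -0.3]
1 0.9 [ 0.3  0.2 -1.1]
0 0.4 [-1.  -0.3  5.6]
-1 0.3 [-4.4 -0.9 19.9]
end t 26.75 p [0.4676 0.2385 0.0265] F [-4.7 -0.3 16.2] w 0.662 gf 77.6 q [ 0.54  0.69  1.73 -0.39  0.92  0.77]
```

It went straight in and made contact at seat height. Now release, retreat and check.

Run:
```python
from h import *
p=manip.current_ee_pos()
manip.move_l(np.r_[p[:2],p[2]+.0003],max_speed=.02)
manip.set_gripper(1.0,60); st("rel")
p=manip.current_ee_pos();R=manip.current_tcp_rot()
manip.move_l(p-R[:,2]*.10,max_speed=.12)
manip.move_l(manip.current_ee_pos()+up*.12,max_speed=.25); 
manip.move_j(manip.current_qpos()+np.array([.6,0,0,0,0,0])); st("away")
for n in("top","scene"):
    im,d=manip.grab_frame(n)
    u=proj(n,f)[0].astype(int); c=cv2.resize(im[u[1]-45:u[1]+45,u[0]-60:u[0]+60,::-1],(400,300),interpolation=cv2.INTER_CUBIC)
    cc=c if n=="top" else np.hstack([cc,c])
    W=cloud(n,d); m=(d>0)&(np.hypot(W[...,0]-f[0],W[...,1]-f[1])<.065)&(abs(W[...,2]-.054)<.008); X=W[m]
    rc=cv2.minAreaRect((X[:,:2]*1000).astype(np.float32)); g=np.linalg.lstsq(np.c_[X[:,:2]-f[:2],np.ones(len(X))],X[:,2],rcond=None)[0]
    print(n,m.sum(),"plane",g.round(4),np.round(rc[0],1),np.round(rc[1],1),round(rc[2],1))
cv2.imwrite("pics/crop5.png",cc)
```

```text
rel t 27.4 p [0.4677 0.2386 0.0268] F [-0.7  0.4  0.3] w 0.998 gf 0.0 q [ 0.53  0.69  1.73 -0.39  0.92  0.77]
away t 30.23 p [0.2317 0.4871 0.2391] F [-0.1 -0.3 -0.7] w 0.995 gf 0.0 q [ 1.18  0.43  1.56 -0.3   1.35  0.65]
top 693 plane [0.0037 0.0013 0.0548] [467.7 236.5] [58.4 79.3] 1.8
scene 831 plane [-0.0179 -0.0164  0.0517] [469.3 237.7] [61.2 82.2] 1.5
```

View pics/crop5.png

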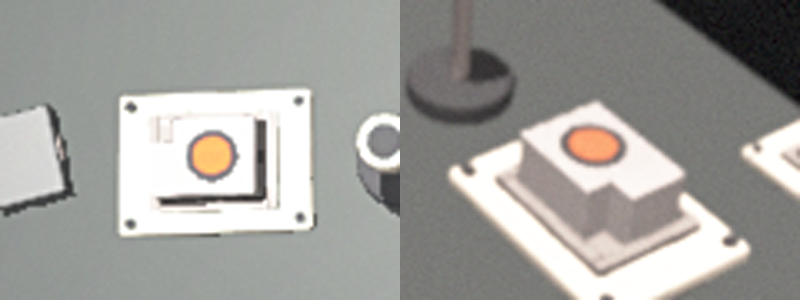

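The holder sits flat in the pocket, specimen up, with its notch round the key block (top crop about (163,128), scene crop about (605,245)). Its face is at 54.8 mm, level, centred at (467.7, 236.5) mm, and the lamp and case are untouched. I'm handing in.

```bash
python3 -c "
from bench import manip
print(manip.sign_off())"
```

```text
the job is handed in; nothing more can be done
None
```

I turned the holder over and seated it in the middle-sized nest, specimen side up, flat, notch round the key block, and released; I handed it in just after 30 s, and the system gave no verdict.

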